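# Plate up the carrots by colour from the sprung tray dispenser

### The job

Take trays one after another from the top of the spring-loaded dispenser and set one squarely and flat on each of the three coloured mats; the last tray stays in the dispenser. Sort the carrots from the counter into the trays by colour, each carrot lying flat inside the tray on the mat of its own colour, pointing along the tray (two of a colour go end to end). Leave the other kitchen things where they are.

Things in the scene. Friction and masses are not known exactly. Their poses are not given: they have to be found in the camera images.
- dispenser: fixed steel spring-loaded tray dispenser, footprint 225 x 105 mm, origin at the centre of its underside on the counter, x along its length. Holds a stack of four trays lengthwise along x, kept by guide plates at the corners and ends only (2 mm play, tops 72 mm above the counter); the middle 120 mm of both long sides is open to fingers. The top of the uppermost tray is always about 76 mm above the counter.
- platform (a joint): height of the sprung platform under the stack, in m: 0 with four trays on it, growing as it rises, -0.018 at the bottom stop. When a tray is lifted off, the rest rises by one tray thickness (10 mm) within a second. The spring is soft: about 0.1 N per mm.
- tray1_mid (a point): centre (half-way up) of white tray 1 of 4, counted from the top of the stack; x along its length, z up. All alike: 180 x 66 x 10 mm, 0.1 kg, flat below, floor 5 mm thick, rim 4 mm wide rising 5 mm above the floor (inside 172 x 58 mm). Grasp it by its outer sides across the 66 mm width at mid length; the next tray lies right below: reach no more than 10 mm below its top.
- tray2_mid (a point): centre (half-way up) of white tray 2 of 4, counted from the top of the stack; x along its length, z up. All alike: 180 x 66 x 10 mm, 0.1 kg, flat below, floor 5 mm thick, rim 4 mm wide rising 5 mm above the floor (inside 172 x 58 mm). Grasp it by its outer sides across the 66 mm width at mid length; the next tray lies right below: reach no more than 10 mm below its top.
- tray3_mid (a point): centre (half-way up) of white tray 3 of 4, counted from the top of the stack; x along its length, z up. All alike: 180 x 66 x 10 mm, 0.1 kg, flat below, floor 5 mm thick, rim 4 mm wide rising 5 mm above the floor (inside 172 x 58 mm). Grasp it by its outer sides across the 66 mm width at mid length; the next tray lies right below: reach no more than 10 mm below its top.
- tray4_mid (a point): centre (half-way up) of white tray 4 of 4, counted from the top of the stack; x along its length, z up. All alike: 180 x 66 x 10 mm, 0.1 kg, flat below, floor 5 mm thick, rim 4 mm wide rising 5 mm above the floor (inside 172 x 58 mm). Grasp it by its outer sides across the 66 mm width at mid length; the next tray lies right below: reach no more than 10 mm below its top.
- mat_orange: orange mat, 200 x 84 x 2 mm, flat, fixed on a 6 mm thick wooden serving board (360 x 215 mm) on the counter; origin at the centre of its underside, x along its length (a tray's x goes along it, either way round), z up. The three mats lie side by side, long sides 31 mm apart, in any order.
- mat_yellow: yellow mat, 200 x 84 x 2 mm, flat, fixed on a 6 mm thick wooden serving board (360 x 215 mm) on the counter; origin at the centre of its underside, x along its length (a tray's x goes along it, either way round), z up. The three mats lie side by side, long sides 31 mm apart, in any order.
- mat_purple: purple mat, 200 x 84 x 2 mm, flat, fixed on a 6 mm thick wooden serving board (360 x 215 mm) on the counter; origin at the centre of its underside, x along its length (a tray's x goes along it, either way round), z up. The three mats lie side by side, long sides 31 mm apart, in any order.
- carrot_orange1_mid (a point): centre (half-way up) of an orange carrot, 72 mm long with its green stub, 26 mm thick, 40 g; x along its length towards the tip. Its ends are blunt (gripping width end to end about 62 mm). It lies with its axis 13 mm above whatever it lies on; grasp it across the middle.
- carrot_orange2_mid (a point): centre (half-way up) of an orange carrot, 72 mm long with its green stub, 26 mm thick, 40 g; x along its length towards the tip. Its ends are blunt (gripping width end to end about 62 mm). It lies with its axis 13 mm above whatever it lies on; grasp it across the middle. Not present in every run.
- carrot_yellow1_mid (a point): centre (half-way up) of a yellow carrot, 72 mm long with its green stub, 26 mm thick, 40 g; x along its length towards the tip. Its ends are blunt (gripping width end to end about 62 mm). It lies with its axis 13 mm above whatever it lies on; grasp it across the middle.
- carrot_yellow2_mid (a point): centre (half-way up) of a yellow carrot, 72 mm long with its green stub, 26 mm thick, 40 g; x along its length towards the tip. Its ends are blunt (gripping width end to end about 62 mm). It lies with its axis 13 mm above whatever it lies on; grasp it across the middle. Not present in every run.
- carrot_purple1_mid (a point): centre (half-way up) of a purple carrot, 72 mm long with its green stub, 26 mm thick, 40 g; x along its length towards the tip. Its ends are blunt (gripping width end to end about 62 mm). It lies with its axis 13 mm above whatever it lies on; grasp it across the middle.
- carrot_purple2_mid (a point): centre (half-way up) of a purple carrot, 72 mm long with its green stub, 26 mm thick, 40 g; x along its length towards the tip. Its ends are blunt (gripping width end to end about 62 mm). It lies with its axis 13 mm above whatever it lies on; grasp it across the middle. Not present in every run.
- peeler: a steel vegetable peeler with a round handle, about 155 mm long, lying flat. Bystander; origin where handle meets head, on the underside; to be left alone.
- garlic: a whitish garlic bulb, 44 mm across, 42 mm high. Bystander; origin at the centre of its underside; to be left alone.
- salt_jar: a glass jar with steel cap, 52 mm across, 85 mm high. Bystander; origin at the centre of its underside; to be left alone.
- oil_bottle: a green glass bottle, 60 mm across, 200 mm high. Bystander; origin at the centre of its underside; to be left alone.
- veg_brush: a flat brush with wooden handle, lying flat. Bystander; origin on its underside; to be left alone.

How it is judged:
By the outcome, as a careful person would: the job done as asked, in the order asked, and still so for the second after the job is handed in, with the robot touching nothing.
Of carrot_orange2, carrot_yellow2, carrot_purple2 only 1 to 3 are there at a start; the rules pass over those that are not, and their reading is None.
At some moment in a run one of carrot_orange1, carrot_orange2, carrot_yellow1, carrot_yellow2, carrot_purple1, carrot_purple2 may be knocked a few centimetres aside while the robot is not near it.
Once in a run the grip may slacken for a moment while it holds something.
It also fails if it takes over 210 s, if anything falls off the work surface, if the arm or the gripper's body presses on something with over 40 N, if the wrist force passes 120 N, or if a joint passes its speed limit or range.

### The arm

A 6-joint arm with a two-finger parallel gripper is mounted at the origin on the work surface. World frame = base frame: x ahead of the robot, y to its left, z up, the work surface at z = 0. Lengths are in mm, angles in rad, forces in N, time in s.
With the tool pointing down it reaches from about 350 to 875 mm from the base axis. Payload 4.2 kg.
Tool frame: the origin (TCP) lies at the very end of the fingers, on their centre line; the grasp point (between the pads) lies 19 mm behind it; z points along the fingers, y is the line along which they close (so a half turn about z gives the same grasp; the last joint's range is limited). The gripper opens to 85 mm and grips with 20 to 120 N. Pads are 22 mm wide; open, the fingers measure 114 mm over their backs; the gripper's body (76 mm by 85 mm) begins 54 mm behind the grasp point. The pads swing forward as they close: fully open they stand 13 mm farther back than shut.
Start: joints at [1.528, 0.385, 0.008, 0, -1.194, -0.259], TCP at [185.742, 596.74, 231.312] pointing down, gripper open.
Joint ranges: [-3.14, 3.14], [-1.21, 2.06], [-1.07, 1.41], [-3.16, 2.05], [-2.99, -0.16], [-3.1, 3.1]. Speed limits (rad/s): [2.79, 2.79, 3.14, 3.14, 3.14, 3.14].

### API

Orientations are given as a unit quaternion [x, y, z, w].
In Python, from bench import arm gives the robot as it stands. The module is installed in compiled form; this text tells all that it offers.
- The arm moves only by the tool drive_tool, never from a script. Its argument "targets" is a list of rows, each a list of 5 numbers: the closure, from -1 (fully open) to 1 (shut), then the shift along the tool's x, y, z in mm, then the turn about the tool's z in degrees. In form: [[grip, tx, ty, tz, roll], ...]. A call has 1 to 12 rows; each row is the pose to reach, as a shift and turn from the pose commanded when the call began, along the tool's axes at that moment; what a row does not reach only later rows make up. A row lasts 1/10 s, in which the tool goes at most 50 mm and 8.59 degrees, less where a joint would pass 70% of its speed; a pose out of reach is approached as far as the arm can. A call with a gripper value outside its range is refused whole. The fingers move at their own pace and stop on an object; the grip force is fixed at half the most. Time passes only in rows, so rows that repeat a pose let the fingers close. It gives the time, the measured TCP pose, the force, the opening and the grip force at its end, in the units of the state.
- arm.read_state(): the state, without advancing time (a new reading comes with each control period).
- arm.get_image(name): name is "scene" or "top"; returns the picture (384x512x3 uint8, blue, green, red); there is no depth.
- arm.camera_params(name): a dict with "fov_y" (degrees; the focal length in pixels is half the picture's height over the tangent of half this angle, whatever the lens; pixels are square), "cx", "cy" (the principal point, pixels), "rvec" (rotation vector, rad) and "tvec" (3), from world to camera coordinates, as OpenCV has them. Camera axes: x right, y down, z forward; pixel columns grow to the right and rows downward; lengths in mm; the calibration is good to about 2 mm. A picture is of the moment at which its call begins. camera_params takes no time and is no camera call.
- arm.job_done(): hands the job in; it is judged then, once.
The state is a dict: "clock": time; "joints": joint angles; "joint_vel": joint speeds; "joint_efforts": joint torques, N m; "position": TCP position; "ee_rot": TCP orientation; "contact_force": force on the tool from outside, world axes, zero at the start; "wrist_torque": the same for the moment, N m; "gripper_width": finger opening in mm; "grasp_force": force on a finger pad.
Only numpy, scipy, OpenCV 4.12 (cv2) and the standard library are available. Lean on these libraries where they do the work, as an engineer would, in place of code of your own. Each camera call takes 0.05 s, during which the arm holds its last target. There are 200 camera calls.

## Working session

There is one attempt and no reset: what is moved stays moved. The work goes in short steps, Python scripts to look and compute and a tool call to move; the robot and the scene stay as the last step left them, time stands still between calls to the robot, and variables do not carry over. Pictures are saved under pics/ and viewed, at most 14 in all, crops included, and the job is handed in when it is done.

Besides the shell and the picture viewer there is one more tool, called after "Request:" by a JSON object that holds its "api" and its "payload". drive_tool: Moves the arm, as the interface text tells. Its arguments: {"type":"object","properties":{"targets":{"type":"array","items":{"type":"array","items":{"type":"number"}}}},"required":["targets"]}

```bash
mkdir -p pics; python3 - <<'E'
from bench import arm
import cv2
for n in("scene","top"):
    im=arm.get_image(n); cv2.imwrite(f"pics/{n}0.png",im)
    print(n,arm.camera_params(n))
print(arm.read_state())
E
```

```text
scene {'fov_y': 49.325758666685935, 'cx': 260.3146303834555, 'cy': 195.08093494965064, 'rvec': array([ 2.03792439,  0.86495034, -0.43412479]), 'tvec': array([-390.84616894, -172.10650753, 1283.52241368])}
top {'fov_y': 54.24526949077097, 'cx': 255.2608596553547, 'cy': 193.16383337637313, 'rvec': array([ 2.18823676, -2.13802018,  0.10195134]), 'tvec': array([ -7.39222237, 562.3395713 , 854.84797089])}
{'clock': 0.1, 'joints': array([ 1.52760936e+00,  3.85468060e-01,  6.74153719e-03, -4.04970649e-04,
       -1.19402657e+00, -2.58610930e-01]), 'joint_vel': array([0.00077914, 0.00022276, 0.00278778, 0.00035132, 0.00073548,
       0.00084491]), 'joint_efforts': array([ 5.64174866e-05, -3.93320489e+01,  1.88929331e+01,  4.19785470e+00,
       -2.58245695e-03,  7.37031769e-06]), 'position': array([185.6029252 , 596.24441348, 230.33424691]), 'ee_rot': array([ 9.88624621e-01, -1.50400684e-01, -8.19389490e-05,  9.92946283e-04]), 'contact_force': array([ 0.83624824, -0.2003464 ,  0.02505629]), 'wrist_torque': array([-0.00235268,  0.04786747, -0.01226529]), 'grasp_force': 0.0, 'gripper_width': 85.39850807596255}
```

View pics/top0.png

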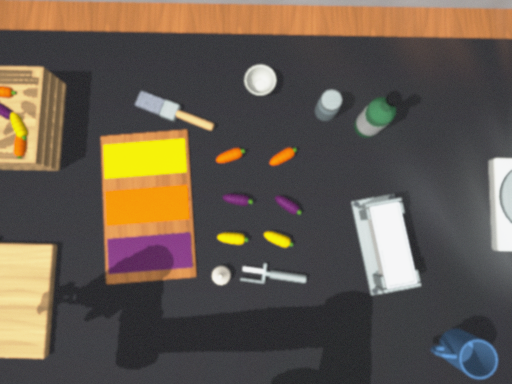

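View pics/scene0.png

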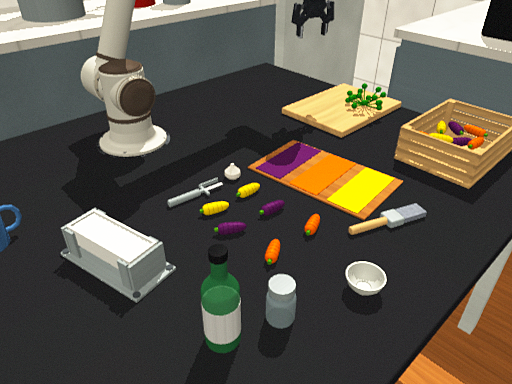

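The top view shows the mats at about (145,158), (147,205) and (150,252), in the order yellow, orange, purple. The six counter carrots lie at u 215–300, v 150–245, and the dispenser is at about (388,245). The crate's carrots on the left are not part of the job. The scene view agrees.

```bash
cat > h.py <<'E'
import numpy as np, cv2
from bench import arm
HSV={'orange':((5,150,120),(17,255,255)),'yellow':((24,150,120),(33,255,255)),'purple':((135,70,30),(172,255,255))}
def cam(n):
    p=arm.camera_params(n); R=cv2.Rodrigues(p['rvec'])[0]; f=192/np.tan(np.radians(p['fov_y']/2))
    return np.array([[f,0,p['cx']],[0,f,p['cy']],[0,0,1]]),R,p['tvec']
def ray(n,uv,z):
    K,R,t=cam(n); uv=np.atleast_2d(uv).astype(float)
    d=(np.linalg.inv(K)@np.c_[uv,np.ones(len(uv))].T).T@R; o=-R.T@t
    return o+d*((z-o[2])/d[:,2])[:,None]
def proj(n,P):
    K,R,t=cam(n); return cv2.projectPoints(np.atleast_2d(P).astype(float),R,t,K,None)[0][:,0]
def blobs(im,c,amin=20,amax=1e9):
    h=cv2.cvtColor(im,cv2.COLOR_BGR2HSV); m=cv2.inRange(h,*HSV[c])
    return [k for k in cv2.findContours(m,cv2.RETR_EXTERNAL,cv2.CHAIN_APPROX_NONE)[0] if amin<cv2.contourArea(k)<amax]
def rect(P):
    """centre, long, short, angle deg (long axis) of min-area rect of xy points"""
    (c,(w,h),a)=cv2.minAreaRect(P[:,:2].astype(np.float32))
    if w<h: w,h,a=h,w,a+90
    return np.round(c,1),round(w,1),round(h,1),round((a+90)%180-90,1)
def carrots(n,im,z=13,amax=600):
    out=[]
    for c in HSV:
        for k in blobs(im,c,30,amax):
            P=ray(n,k[:,0],z); out.append((c,k[:,0].mean(0).round(),)+rect(P))
    return out
E
python3 - <<'E'
from h import *
for n in("top","scene"):
    K,R,t=cam(n); print(n,"cam at",(-R.T@t).round(),"base px",proj(n,[[0,0,0]]).round())
im=cv2.imread("pics/top0.png"); sc=cv2.imread("pics/scene0.png")
for r in carrots("top",im): print("top",*r)
for r in carrots("scene",sc): print("scene",*r)
for n,i in(("top",im),("scene",sc)):
  for c in HSV:
    for k in blobs(i,c,900): print(n,"mat",c,*rect(ray(n,k[:,0],8)))
for n,i,(x0,x1,y0,y1) in(("top",im,(345,425,190,300)),("scene",sc,(55,180,200,300))):
    h=cv2.cvtColor(i,cv2.COLOR_BGR2HSV); m=np.zeros(h.shape[:2],np.uint8)
    for th in(190,215,235):
        m[y0:y1,x0:x1]=cv2.inRange(h,(0,0,th),(180,40,255))[y0:y1,x0:x1]
        ks=sorted(cv2.findContours(m,cv2.RETR_EXTERNAL,cv2.CHAIN_APPROX_NONE)[0],key=cv2.contourArea)
        if ks: print(n,"tray",th,*rect(ray(n,ks[-1][:,0],76)))
E
python3 -c "
import cv2
a=cv2.imread('pics/top0.png')[185:305,340:430];b=cv2.imread('pics/scene0.png')[200:300,55:180]
r=lambda i:cv2.resize(i,(400,500),interpolation=cv2.INTER_CUBIC)
cv2.imwrite('pics/disp.png',cv2.hconcat([r(a),r(b)]))"
```

```text
top cam at [471.  -4. 909.] base px [[252. 440.]]
scene cam at [1090. -531.  599.] base px [[133. 139.]]
top orange [282. 157.] [654.6 -54. ] 65.3 28.5 -61.8
top orange [229. 156.] [654.2  74.1] 63.7 29.7 -70.0
top orange [ 19. 146.] [668.6 584.5] 53.7 29.5 5.2
top orange [ 5. 92.] [804.1 631.9] 31.7 28.3 -88.8
top yellow [231. 238.] [455.5  62. ] 65.5 27.5 86.2
top yellow [277. 239.] [457.3 -46.8] 66.7 27.6 69.6
top yellow [ 18. 126.] [718.3 595.2] 75.1 27.0 30.4
top purple [286. 204.] [541.8 -68.3] 62.5 28.4 54.3
top purple [236. 199.] [550.   54.8] 62.5 28.1 81.9
top purple [  4. 111.] [754.2 632.9] 36.0 21.9 60.8
scene orange [272. 251.] [654.1 -57.5] 72.8 26.6 -57.7
scene orange [312. 224.] [654.4  69.5] 77.7 26.7 -66.3
scene orange [474. 136.] [729.5 770. ] 185.3 65.1 -61.7
scene yellow [215. 207.] [458.5 -48.7] 63.4 42.8 69.6
scene yellow [248. 190.] [456.7  56.8] 71.1 38.1 89.1
scene yellow [441. 133.] [644.5 739.6] 141.5 68.5 -77.8
scene purple [230. 227.] [540.9 -71.9] 65.9 43.3 55.7
scene purple [271. 207.] [549.2  45.6] 76.0 40.4 81.0
scene purple [461. 141.] [705.9 709.8] 65.1 43.5 -81.4
scene purple [456. 128.] [657.2 787.8] 98.0 40.4 -53.1
top mat orange [530.5 265.7] 357.0 213.0 6.0
top mat orange [1008.2   21.7] 1303.0 74.9 90.0
top mat yellow [644.9 279.2] 202.4 86.6 -84.1
top mat purple [416.5 254.9] 198.6 82.2 -84.3
scene mat orange [1045.5   84.5] 434.3 122.9 89.9
scene mat orange [534.6 259.8] 357.7 218.4 5.9
scene mat yellow [645.3 275. ] 201.8 86.4 -84.1
scene mat purple [418.7 252.3] 204.0 83.8 -83.9
top tray 190 [ 449.  -283.9] 194.5 107.5 11.9
top tray 215 [ 451.7 -298.9] 190.6 74.9 10.9
top tray 235 [ 451.6 -299.4] 179.9 66.3 11.9
scene tray 190 [ 454.8 -310.7] 182.6 91.4 11.9
scene tray 215 [ 453.8 -304.7] 182.5 77.4 12.3
scene tray 235 [ 452.5 -301.1] 181.7 70.3 12.6
```

View pics/disp.png

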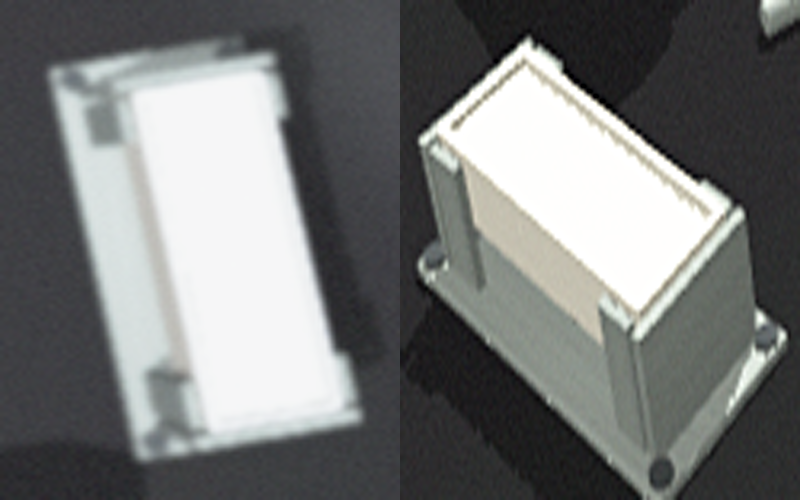

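Request:
{"api": "drive_tool", "payload": {"targets": [[-1,43,33,0,-8],[-1,86,66,0,-16],[-1,129,99,0,-24],[-1,172,132,0,-29.3],[-1,215,165,0,-29.3],[-1,258,198,0,-29.3],[-1,301,231,0,-29.3],[-1,344,264,0,-29.3],[-1,387,297,0,-29.3],[-1,432,332,0,-29.3],[-1,432,332,0,-29.3],[-1,432,332,0,-29.3]]}}

```text
clock: 1.3
position: [501.2, 147.4, 230.6]
ee_rot: [0.995, 0.101, -0.001, 0.001]
contact_force: [-0.0, 0.0, -0.4]
gripper_width: 85.2
grasp_force: 0.0
```

Request:
{"api": "drive_tool", "payload": {"targets": [[-1,-14,43,0,0],[-1,-28,86,0,0],[-1,-42,129,0,0],[-1,-56,172,10,0],[-1,-70,215,20,0],[-1,-84,258,40,0],[-1,-98,301,60,0],[-1,-112,344,80,0],[-1,-126,387,100,0],[-1,-139,428,100,0],[-1,-139,428,100,0],[-1,-139,428,100,0]]}}

```text
clock: 2.5
position: [452.1, -296.6, 130.6]
ee_rot: [0.995, 0.104, -0.001, -0.0]
contact_force: [-0.4, -0.1, 0.6]
gripper_width: 85.5
grasp_force: 0.0
```

```bash
cat >> h.py <<'E'
def yaw():
    q=arm.read_state()['ee_rot']; return np.degrees(2*np.arctan2(q[1],q[0]))
def go(x,y,z,a):
    """tool-axis shift from the present pose to TCP x,y,z with tool x at yaw a (mod 180)"""
    p=arm.read_state()['position']; w=np.radians(yaw()); d=np.array([x,y,z])-p; c,s=np.cos(w),np.sin(w)
    return np.round([d@[c,s,0],d@[s,-c,0],-d[2],-((a-yaw()+90)%180-90)],1)
E
python3 - <<'E'
from h import *
s=arm.read_state(); print(s['position'].round(1),s['joints'].round(3),yaw())
p=s['position']; w=np.radians(yaw()); yd=np.array([np.sin(w),-np.cos(w),0])
for n in("scene","top"):
    im=arm.get_image(n); cv2.imwrite(f"pics/{n}1.png",im)
    q=proj(n,[p,p+42.5*yd,p-42.5*yd,p+[0,0,13]]); print(n,q.round(1))
    if n=="scene":
        u,v=q[0].astype(int); c=im[v-75:v+75,u-100:u+100]; cv2.imwrite("pics/g1.png",cv2.resize(c,(800,600),interpolation=cv2.INTER_CUBIC)); print(u-100,v-75)
E
```

```text
[ 452.1 -296.6  130.6] [-0.281  0.34  -0.338 -0.    -0.894  2.059] 11.893940540215459
scene [[106.6 208.9]
 [ 87.3 220.7]
 [124.4 198. ]
 [105.2 203.2]]
6 133
top [[400.9 244.8]
 [421.2 241. ]
 [380.6 248.6]
 [403.4 245. ]]
```

View pics/g1.png

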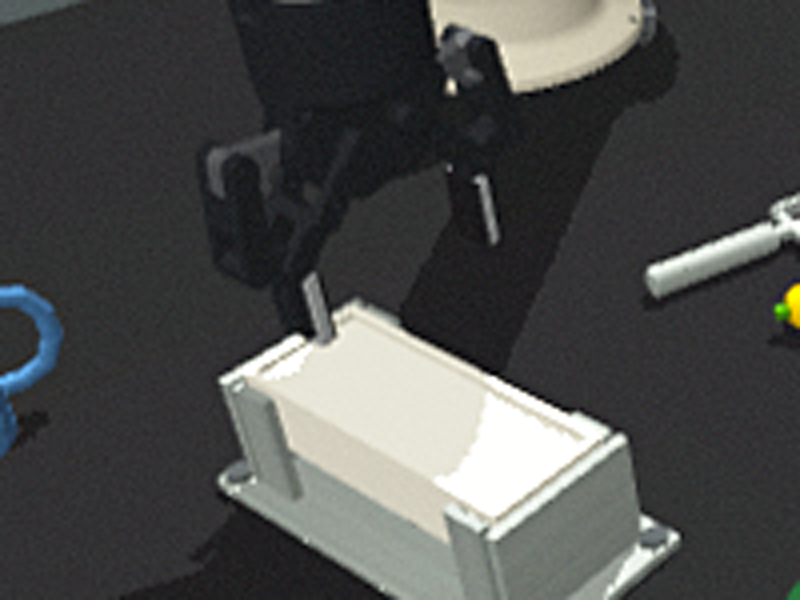

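The picture shows the open fingertips about 12 mm above the TCP point, at (87,218) and (129,194), so the TCP marks the shut fingertip. I'll put the TCP at z≈60.5 for the tray grasp.

Request:
{"api": "drive_tool", "payload": {"targets": [[-1,-0.6,3.5,20,0],[-1,-0.6,3.5,45,0],[-1,-0.6,3.5,60,0],[-1,-0.6,3.5,66,0],[-1,-0.6,3.5,70,0],[-1,-0.6,3.5,70,0],[1,-0.6,3.5,70,0],[1,-0.6,3.5,70,0],[1,-0.6,3.5,70,0],[1,-0.6,3.5,70,0],[1,-0.6,3.5,70,0],[1,-0.6,3.5,70,0]]}}

```text
clock: 3.8
position: [453.0, -299.9, 61.5]
ee_rot: [0.995, 0.105, 0.0, 0.0]
contact_force: [0.7, 0.2, -0.2]
gripper_width: 63.7
grasp_force: 68.0
```

Request:
{"api": "drive_tool", "payload": {"targets": [[1,0,0,0,0],[1,0,0,-3,0],[1,0,0,-8,0],[1,0,0,-15,0],[1,0,0,-30,0],[1,0,0,-45,0],[1,0,0,-60,0],[1,0,0,-75,0],[1,0,0,-75,0],[1,0,0,-75,0]]}}

```text
clock: 4.8
position: [452.4, -299.6, 136.3]
ee_rot: [0.995, 0.104, 0.0, -0.0]
contact_force: [-0.8, -0.4, -0.7]
gripper_width: 63.7
grasp_force: 67.9
```

```bash
python3 - <<'E'
from h import *
s=arm.read_state(); p=s['position'];print(p,s['gripper_width'],s['grasp_force'],s['contact_force'])
im=arm.get_image("scene"); u,v=proj("scene",[p])[0].astype(int); c=im[v-60:v+120,u-100:u+140]; cv2.imwrite("pics/g2.png",cv2.resize(c,(800,600),interpolation=cv2.INTER_CUBIC))
E
```

```text
[ 452.43925754 -299.56101616  136.33525543] 63.686548618983885 67.92937338352203 [-0.83306115 -0.38838535 -0.68935579]
```

View pics/g2.png

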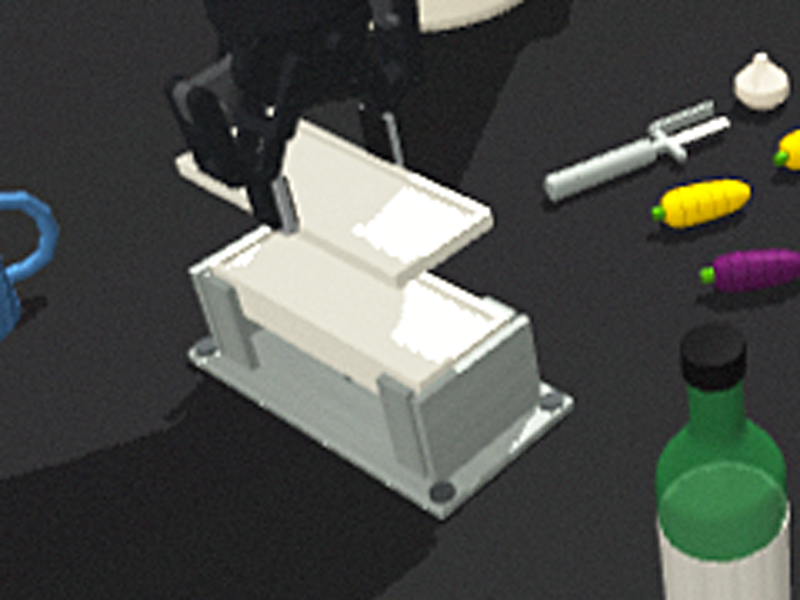

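The scene view shows exactly one tray held level, with the stack risen below it. Carrying it to the purple mat.

Request:
{"api": "drive_tool", "payload": {"targets": [[1,4,-25,0,-4],[1,10,-67,0,-11],[1,16,-110,0,-18],[1,22,-153,0,-25],[1,29,-196,0,-32],[1,35,-240,0,-39],[1,41,-284,0,-46],[1,48,-328,0,-53],[1,54,-372,0,-60],[1,60,-416,0,-67],[1,67,-460,0,-74],[1,72,-495,0,-80]]}}

```text
clock: 6.05
position: [419.4, 201.4, 135.6]
ee_rot: [0.692, 0.721, -0.001, -0.0]
contact_force: [0.5, -0.8, -1.4]
gripper_width: 64.0
grasp_force: 67.9
```

Request:
{"api": "drive_tool", "payload": {"targets": [[1,0,0,0,0],[1,0,0,0,0],[1,0,0,0,0]]}}

```text
clock: 6.35
position: [419.6, 198.4, 135.6]
ee_rot: [0.695, 0.719, -0.001, -0.0]
contact_force: [0.5, 0.1, -1.9]
gripper_width: 64.0
grasp_force: 67.9
```

```bash
python3 - <<'E'
from h import *
s=arm.read_state(); print(s['position'],s['joints'].round(2),yaw(),go(417.5,253.8,50,95.9))
E
```

```text
[419.60355601 198.38677945 135.55656167] [ 0.79  0.21 -0.51 -0.   -0.85  2.38] 91.94620706152386 [55.5 -0.2 85.6 -4. ]
```

Move over the mat at z≈35, then look from above before setting down.

Request:
{"api": "drive_tool", "payload": {"targets": [[1,20,0,15,-2],[1,40,-0.2,35,-4],[1,55.5,-0.2,60,-4],[1,55.5,-0.2,80,-4],[1,55.5,-0.2,95,-4],[1,55.5,-0.2,108,-4],[1,55.5,-0.2,115,-4],[1,55.5,-0.2,115,-4],[1,55.5,-0.2,115,-4]]}}

```text
clock: 7.25
position: [418.5, 254.5, 21.7]
ee_rot: [0.669, 0.743, 0.0, 0.0]
contact_force: [0.6, 0.2, -0.6]
gripper_width: 64.0
grasp_force: 67.9
```

```bash
python3 - <<'E'
from h import *
s=arm.read_state(); p=s['position'];print(p,yaw(),s['gripper_width'])
out=[]
for n in("top","scene"):
    im=arm.get_image(n); u,v=proj(n,[p])[0].astype(int); u=max(u,60); cv2.imwrite(f"pics/{n}3.png",im)
    c=im[v-60:v+60,u-53:u+53] if n=="top" else im[v-60:v+60,u-53:u+53]; out.append(cv2.resize(c,(400,453),interpolation=cv2.INTER_CUBIC)); print(u,v)
cv2.imwrite("pics/g3.png",cv2.hconcat(out))
E
```

```text
[418.47110555 254.5436632   21.69181789] 95.96131739320195 64.02807524899488
147 252
290 153
```

View pics/g3.png

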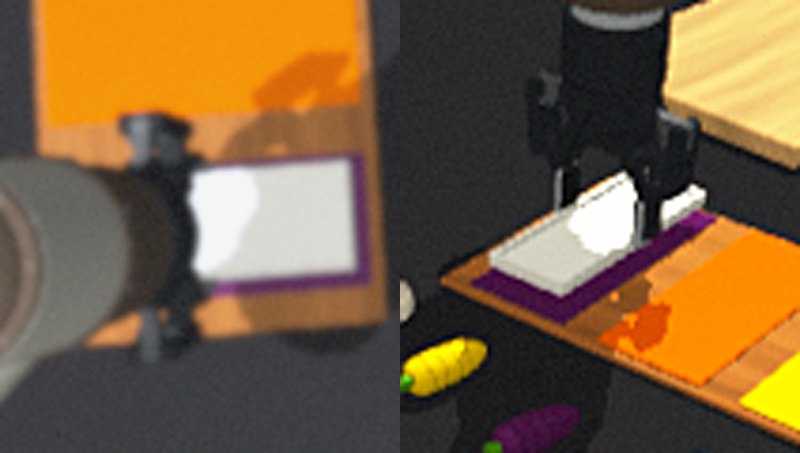

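The views show the tray held level above the purple mat with purple margin on all sides. Lowering.

Request:
{"api": "drive_tool", "payload": {"targets": [[1,-0.5,0,8,0],[1,-0.5,0,13,0],[1,-0.5,0,16,0],[1,-0.5,0,17,0],[1,-0.5,0,17.5,0],[1,-0.5,0,17.5,0],[1,-0.5,0,18,0],[1,-0.5,0,18,0]]}}

```text
clock: 8.15
position: [417.8, 254.0, 5.1]
ee_rot: [0.669, 0.743, -0.0, 0.0]
contact_force: [-6.7, -2.6, 17.4]
gripper_width: 63.7
grasp_force: 69.9
```

Request:
{"api": "drive_tool", "payload": {"targets": [[1,0,0,-1,0],[-1,0,0,-1,0],[-1,0,0,-1,0],[-1,0,0,-1,0],[-1,0,0,-1,0],[-1,0,0,-10,0],[-1,0,0,-35,0],[-1,0,0,-70,0],[-1,0,0,-110,0],[-1,0,0,-130,0],[-1,0,0,-130,0]]}}

```text
clock: 9.25
position: [419.7, 256.0, 137.4]
ee_rot: [0.669, 0.743, 0.004, 0.0]
contact_force: [0.3, -1.1, -1.0]
gripper_width: 85.2
grasp_force: 0.0
```

Request:
{"api": "drive_tool", "payload": {"targets": [[-1,-30,0,0,8],[-1,-75,0,0,16],[-1,-120,0,0,24],[-1,-165,0,0,32],[-1,-210,0,0,40],[-1,-255,0,0,48],[-1,-300,0,0,56],[-1,-345,0,0,64],[-1,-390,0,0,72],[-1,-435,0,0,80],[-1,-475,0,0,84],[-1,-475,0,0,84]]}}

```text
clock: 10.45
position: [467.4, -221.7, 132.2]
ee_rot: [0.995, 0.101, -0.001, 0.0]
contact_force: [0.6, 1.4, -0.6]
gripper_width: 85.5
grasp_force: 0.0
```

```bash
python3 - <<'E'
from h import *
s=arm.read_state(); p=s['position'];print(p,yaw(),s['gripper_width'],go(453,-299.9,61.5,12))
im=arm.get_image("top"); sc=arm.get_image("scene"); cv2.imwrite("pics/top4.png",im);cv2.imwrite("pics/scene4.png",sc)
for n,i in(("top",im),("scene",sc)):
    pm=proj(n,[[417,254,18]])[0]; h=cv2.cvtColor(i,cv2.COLOR_BGR2HSV); m=cv2.inRange(h,(0,0,140),(180,60,255))
    ks=[k for k in cv2.findContours(m,0,1)[0] if cv2.pointPolygonTest(k,tuple(map(float,pm)),False)>0]
    for k in ks: print(n,"tray",*rect(ray(n,k[:,0],18)))
    for k in blobs(i,'purple',300): print(n,"mat",*rect(ray(n,k[:,0],8)))
    for r in carrots(n,i): 
        if r[2][1]<200: print(n,*r)
E
```

```text
[ 467.39689818 -221.69164435  132.20720938] 11.625702786703334 85.54522798202794 [-29.9  73.7  70.7  -0.4]
top tray [420.3 251.1] 185.1 71.8 -84.0
top orange [229. 156.] [653.7  74.1] 63.6 28.9 -67.0
top orange [281. 157.] [653.8 -54.2] 64.9 28.6 -58.6
top yellow [231. 238.] [454.6  62.1] 64.2 25.9 -88.6
top purple [236. 199.] [549.2  54.6] 62.7 27.8 85.6
scene tray [425.5 242.3] 195.9 77.0 -84.0
scene orange [273. 251.] [654.  -57.5] 72.9 26.7 -57.4
scene orange [312. 224.] [654.1  69.4] 77.5 27.4 -67.5
scene yellow [215. 207.] [458.  -49.6] 65.8 43.1 72.6
scene yellow [248. 189.] [456.7  58. ] 69.9 38.1 89.1
scene purple [230. 227.] [539.8 -70.6] 64.6 44.0 62.2
scene purple [272. 207.] [548.5  48.3] 71.9 38.6 85.1
```

Request:
{"api": "drive_tool", "payload": {"targets": [[-1,-12,30,10,-0.4],[-1,-24,60,25,-0.4],[-1,-30,73.7,45,-0.4],[-1,-30,73.7,60,-0.4],[-1,-30,73.7,68,-0.4],[-1,-30,73.7,71,-0.4],[-1,-30,73.7,71,-0.4],[1,-30,73.7,71,-0.4],[1,-30,73.7,71,-0.4],[1,-30,73.7,71,-0.4],[1,-30,73.7,71,-0.4],[1,-30,73.7,71,-0.4]]}}

```text
clock: 11.75
position: [455.5, -297.9, 64.0]
ee_rot: [0.994, 0.108, 0.002, 0.002]
contact_force: [-0.7, -5.1, 0.7]
gripper_width: 63.6
grasp_force: 65.3
```

```bash
python3 - <<'E'
from h import *
s=arm.read_state(); print(s['position'],yaw(),s['gripper_width'],s['grasp_force'])
o=[]
for n in("top","scene"):
    i=cv2.imread(f"pics/{n}4.png"); h=cv2.cvtColor(i,cv2.COLOR_BGR2HSV); m=cv2.inRange(h,(130,50,25),(175,255,255))
    P=proj(n,[[417,254,8]])[0]; yy,xx=np.nonzero(m); k=(abs(xx-P[0])<60)&(abs(yy-P[1])<45)
    uv=np.c_[xx,yy][k]; w=ray(n,uv,8); g=(np.hypot(*(w[:,:2]-[417,254]).T)<125); print(n,"mat ring",rect(w[g]),g.sum())
    u,v=P.astype(int); o.append(cv2.resize(i[v-45:v+45,u-60:u+60],(400,300),interpolation=cv2.INTER_CUBIC)); print(u-60,v-45)
cv2.imwrite("pics/p4.png",cv2.hconcat(o))
E
```

```text
[ 455.47184597 -297.85186803   64.04221887] 12.4247661385869 63.55260503245643 65.28659985400736
top mat ring (array([416.4, 254.7]), 199.3, 82.9, -84.0) 521
89 207
scene mat ring (array([418.9, 252.2]), 204.6, 84.1, -84.2) 138
229 113
```

View pics/p4.png

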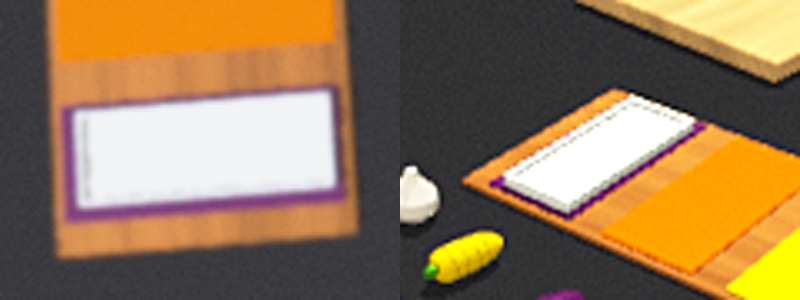

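Tray 1 sits within about 3 mm of the mat's centre: in the top crop the purple rim is visible all round. Tray 2's grip is a little high, so I'll reopen, settle and grip again.

Request:
{"api": "drive_tool", "payload": {"targets": [[-1,0,0,0,0],[-1,0,0,0,0],[-1,0,0,0,0],[-1,0,0,0,0],[-1,0,0,0,0]]}}

```text
clock: 12.25
position: [453.8, -296.2, 62.3]
ee_rot: [0.994, 0.108, -0.0, -0.0]
contact_force: [-0.3, 0.1, 0.6]
gripper_width: 85.5
grasp_force: 0.0
```

```bash
python3 - <<'E'
from h import *
s=arm.read_state(); print(s['position'],yaw(),go(453,-299.9,61.2,12),s['contact_force'])
E
```

```text
[ 453.82775552 -296.19141089   62.31387458] 12.41830912513006 [-1.6  3.4  1.1  0.4] [-0.25767383  0.10297114  0.5661816 ]
```

Request:
{"api": "drive_tool", "payload": {"targets": [[-1,-1.6,3.4,1,0.4],[-1,-1.6,3.4,1,0.4],[-1,-1.6,3.4,1,0.4],[1,-1.6,3.4,1,0.4],[1,-1.6,3.4,1,0.4],[1,-1.6,3.4,1,0.4],[1,-1.6,3.4,1,0.4],[1,-1.6,3.4,1,0.4]]}}

```text
clock: 13.05
position: [452.9, -300.0, 61.3]
ee_rot: [0.995, 0.105, -0.0, -0.0]
contact_force: [0.1, -0.1, 0.6]
gripper_width: 63.8
grasp_force: 69.8
```

Request:
{"api": "drive_tool", "payload": {"targets": [[1,0,0,0,0],[1,0,0,-3,0],[1,0,0,-8,0],[1,0,0,-15,0],[1,0,0,-30,0],[1,0,0,-45,0],[1,0,0,-60,0],[1,0,0,-75,0],[1,0,0,-75,0],[1,0,0,-75,0]]}}

```text
clock: 14.05
position: [452.9, -299.9, 136.4]
ee_rot: [0.995, 0.104, 0.0, -0.0]
contact_force: [0.3, -0.2, -1.8]
gripper_width: 64.1
grasp_force: 69.7
```

```bash
python3 - <<'E'
from h import *
s=arm.read_state(); p=s['position'];print(p,yaw(),s['grasp_force'],go(528.5,266.5,136,95.9))
im=arm.get_image("scene"); u,v=proj("scene",[p])[0].astype(int); c=im[v-60:v+120,u-100:u+140]; cv2.imwrite("pics/g5.png",cv2.resize(c,(640,480),interpolation=cv2.INTER_CUBIC))
E
```

```text
[ 452.85684495 -299.87814978  136.43698188] 11.994405764565515 69.71194803714752 [ 1.917e+02 -5.383e+02  4.000e-01 -8.390e+01]
```

View pics/g5.png

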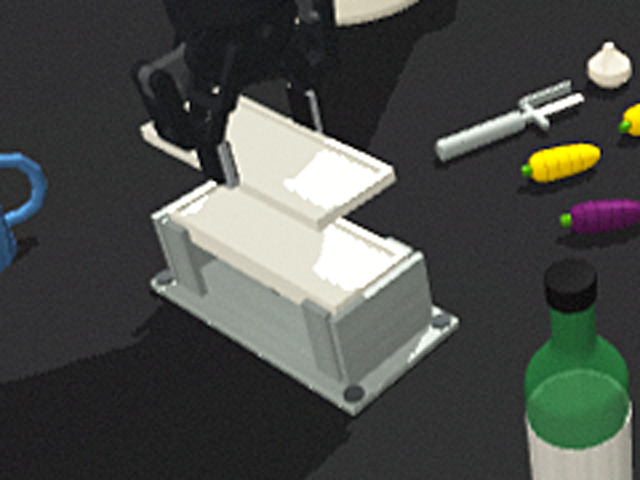

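One tray is held level again. Carrying it to the orange mat.

Request:
{"api": "drive_tool", "payload": {"targets": [[1,9,-25,0,-4],[1,24,-67,0,-11],[1,39,-110,0,-18],[1,54,-153,0,-25],[1,70,-196,0,-32],[1,85,-240,0,-39],[1,101,-284,0,-46],[1,116,-328,0,-53],[1,132,-372,0,-60],[1,148,-416,0,-67],[1,163,-460,0,-74],[1,176,-495,0,-80]]}}

```text
clock: 15.3
position: [521.6, 223.0, 135.2]
ee_rot: [0.692, 0.721, -0.001, -0.0]
contact_force: [1.6, -0.7, -0.7]
gripper_width: 64.0
grasp_force: 69.7
```

Request:
{"api": "drive_tool", "payload": {"targets": [[1,0,0,0,0],[1,0,0,0,0],[1,0,0,0,0]]}}

```text
clock: 15.6
position: [521.4, 219.6, 135.4]
ee_rot: [0.695, 0.719, -0.001, -0.0]
contact_force: [0.2, -0.7, -0.9]
gripper_width: 63.9
grasp_force: 69.7
```

```bash
python3 - <<'E'
from h import *
print(yaw(),go(528.5,266.5,20,95.9))
n="top";i=cv2.imread("pics/top4.png");h=cv2.cvtColor(i,cv2.COLOR_BGR2HSV)
u,v=proj(n,[[417,254,18]])[0]
for S in(40,60,80):
    m=cv2.inRange(h,(0,0,150),(180,S,255)); m[:int(v)-35]=0
    for k in cv2.findContours(m,0,1)[0]:
        if cv2.pointPolygonTest(k,(float(u),float(v)),False)>0: print(S,rect(ray(n,k[:,0],18)))
E
```

```text
91.93312427519744 [ 46.6   8.6 115.4  -4. ]
40 (array([420.7, 250.6]), 183.7, 69.9, -84.3)
60 (array([420.3, 251.2]), 184.9, 71.8, -84.1)
80 (array([420.4, 251.5]), 185.6, 73.2, -84.0)
```

Request:
{"api": "drive_tool", "payload": {"targets": [[1,20,4,20,-2],[1,40,8,45,-4],[1,46.6,8.6,70,-4],[1,46.6,8.6,95,-4],[1,46.6,8.6,110,-4],[1,46.6,8.6,118,-4],[1,46.6,8.6,124,-4],[1,46.6,8.6,128,-4],[1,46.6,8.6,129,-4],[1,46.6,8.6,129,-4],[1,46.6,8.6,129,-4]]}}

```text
clock: 16.7
position: [529.4, 267.9, 8.0]
ee_rot: [0.669, 0.743, 0.001, 0.0]
contact_force: [0.7, -0.5, -1.6]
gripper_width: 63.6
grasp_force: 69.7
```

```bash
python3 - <<'E'
from h import *
s=arm.read_state();print(s['position'],s['contact_force'],yaw(),go(528.5,266.5,4.5,95.9))
E
```

```text
[529.44856933 267.89011079   7.97744638] [ 0.74486984 -0.45042955 -1.60395067] 96.01266947197712 [-1.3 -1.1  3.5  0.1]
```

Request:
{"api": "drive_tool", "payload": {"targets": [[1,-1,-1,1,0],[1,-1,-1,2,0],[1,-1,-1,3,0],[1,-1,-1,3.5,0],[1,-1,-1,3.5,0],[-1,-1,-1,3,0],[-1,-1,-1,3,0],[-1,-1,-1,3,0],[-1,-1,-1,3,0],[-1,-1,-1,-10,0],[-1,-1,-1,-40,0],[-1,-1,-1,-80,0]]}}

```text
clock: 17.9
position: [527.3, 265.7, 87.2]
ee_rot: [0.669, 0.743, -0.002, -0.0]
contact_force: [0.0, 0.3, 0.0]
gripper_width: 85.4
grasp_force: 0.0
```

Request:
{"api": "drive_tool", "payload": {"targets": [[-1,-20,-5,-40,8],[-1,-60,-10,-50,16],[-1,-105,-15,-50,24],[-1,-150,-20,-50,32],[-1,-195,-25,-50,40],[-1,-240,-30,-50,48],[-1,-285,-35,-50,56],[-1,-330,-40,-50,64],[-1,-375,-45,-50,72],[-1,-420,-50,-50,80],[-1,-465,-55,-50,84],[-1,-500,-60,-50,84]]}}

```text
clock: 19.1
position: [520.7, -239.5, 138.4]
ee_rot: [0.995, 0.103, 0.001, 0.0]
contact_force: [-0.4, -0.1, -0.1]
gripper_width: 85.3
grasp_force: 0.0
```

Request:
{"api": "drive_tool", "payload": {"targets": [[-1,0,0,0,0],[-1,0,0,0,0]]}}

```text
clock: 19.3
position: [520.6, -237.8, 137.9]
ee_rot: [0.995, 0.104, 0.0, 0.0]
contact_force: [-0.4, 0.0, -0.1]
gripper_width: 85.4
grasp_force: 0.0
```

```bash
cat >> h.py <<'E'
def tray(im,guess,S=60,n="top"):
    u,v=map(float,proj(n,[[*guess,18]])[0]); h=cv2.cvtColor(im,cv2.COLOR_BGR2HSV)
    for k in cv2.findContours(cv2.inRange(h,(0,0,150),(180,S,255)),0,1)[0]:
        if cv2.pointPolygonTest(k,(u,v),False)>0: return rect(ray(n,k[:,0],18))
E
python3 - <<'E'
from h import *
s=arm.read_state();print(s['position'],yaw(),go(453,-299.9,61.2,12))
im=arm.get_image("top"); cv2.imwrite("pics/top6.png",im)
print(tray(im,(417,254)),tray(im,(529,266)))
for k in blobs(im,'yellow',900): print(rect(ray("top",k[:,0],8)))
E
```

```text
[ 520.61642556 -237.79888068  137.86053095] 11.89540608403332 [-79.   46.8  76.7  -0.1]
(array([420.4, 251.2]), 184.7, 71.6, -84.1) (array([530.2, 263.9]), 182.6, 67.3, -84.1)
(array([644.8, 279.2]), 201.6, 85.7, -84.1)
```

Request:
{"api": "drive_tool", "payload": {"targets": [[-1,-30,18,0,0],[-1,-60,36,20,0],[-1,-79,46.8,45,0],[-1,-79,46.8,65,0],[-1,-79,46.8,73,0],[-1,-79,46.8,76.5,0],[-1,-79,46.8,76.5,0],[-1,-79,46.8,76.5,0],[-1,-79,46.8,76.5,0]]}}

```text
clock: 20.25
position: [454.3, -299.1, 61.7]
ee_rot: [0.994, 0.105, 0.001, 0.0]
contact_force: [-0.5, -0.5, -0.0]
gripper_width: 85.4
grasp_force: 0.0
```

```bash
python3 - <<'E'
from h import *
s=arm.read_state();print(s['position'],yaw(),go(453,-299.9,61.2,12),s['contact_force'])
E
```

```text
[ 454.29174376 -299.09250996   61.74814246] 12.05913377832137 [-1.4  0.5  0.5  0.1] [-0.50564922 -0.48086015 -0.02365522]
```

Request:
{"api": "drive_tool", "payload": {"targets": [[-1,-1,0.5,0.3,0],[-1,-1,0.5,0.3,0],[1,-1,0.5,0.3,0],[1,-1,0.5,0.3,0],[1,-1,0.5,0.3,0],[1,-1,0.5,0.3,0],[1,-1,0.5,0.3,0]]}}

```text
clock: 20.95
position: [452.5, -300.0, 60.5]
ee_rot: [0.995, 0.105, 0.0, 0.0]
contact_force: [0.7, -0.3, 0.4]
gripper_width: 63.9
grasp_force: 69.4
```

Request:
{"api": "drive_tool", "payload": {"targets": [[1,0,0,0,0],[1,0,0,-3,0],[1,0,0,-8,0],[1,0,0,-15,0],[1,0,0,-30,0],[1,0,0,-45,0],[1,0,0,-60,0],[1,0,0,-75,0],[1,0,0,-75,0],[1,0,0,-75,0]]}}

```text
clock: 21.95
position: [452.3, -299.7, 135.6]
ee_rot: [0.995, 0.104, 0.0, -0.0]
contact_force: [-0.3, -1.2, -1.9]
gripper_width: 63.7
grasp_force: 69.4
```

```bash
python3 - <<'E'
from h import *
s=arm.read_state(); p=s['position'];print(p,yaw(),s['grasp_force'],go(642.8,280,136,95.9))
im=arm.get_image("scene"); u,v=proj("scene",[p])[0].astype(int); c=im[v-60:v+120,u-100:u+140]; cv2.imwrite("pics/g7.png",cv2.resize(c,(640,480),interpolation=cv2.INTER_CUBIC))
E
```

```text
[ 452.31336425 -299.70832747  135.62934229] 11.992266803230542 69.36290770769119 [ 3.068e+02 -5.275e+02 -4.000e-01 -8.390e+01]
```

View pics/g7.png

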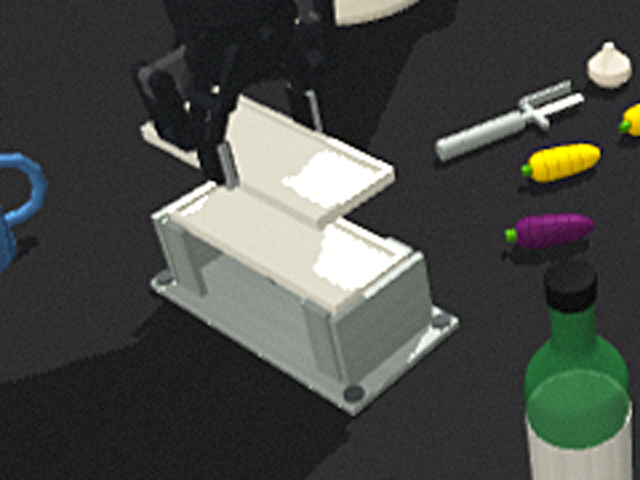

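Tray 3 is held level and the last tray stays in the dispenser. The near purple carrot has been knocked aside, now at about (550,232) in the crop, so I'll measure it again later.

Request:
{"api": "drive_tool", "payload": {"targets": [[1,13,-23,0,-4],[1,37,-63,0,-11],[1,61,-104,0,-18],[1,85,-146,0,-25],[1,109,-188,0,-32],[1,134,-230,0,-39],[1,158,-272,0,-46],[1,183,-315,0,-53],[1,208,-357,0,-60],[1,232,-400,0,-67],[1,257,-442,0,-74],[1,282,-485,0,-80]]}}

```text
clock: 23.2
position: [627.1, 234.8, 134.0]
ee_rot: [0.693, 0.721, -0.001, -0.0]
contact_force: [1.1, 0.1, -0.2]
gripper_width: 63.8
grasp_force: 69.3
```

Request:
{"api": "drive_tool", "payload": {"targets": [[1,0,0,0,0],[1,0,0,0,0],[1,0,0,0,0]]}}

```text
clock: 23.5
position: [626.5, 232.0, 134.3]
ee_rot: [0.695, 0.719, -0.001, -0.0]
contact_force: [-0.6, -0.2, -2.2]
gripper_width: 64.1
grasp_force: 69.3
```

```bash
python3 - <<'E'
from h import *
print(yaw(),arm.read_state()['gripper_width'],go(642.8,280,8,95.9))
E
```

```text
91.94045770470083 64.13940647878819 [ 47.4  17.9 126.3  -4. ]
```

Request:
{"api": "drive_tool", "payload": {"targets": [[1,20,8,20,-2],[1,40,15,45,-4],[1,47,17.9,70,-4],[1,47,17.9,95,-4],[1,47,17.9,110,-4],[1,47,17.9,118,-4],[1,47,17.9,123,-4],[1,47,17.9,125,-4],[1,47,17.9,126,-4],[1,47,17.9,126,-4],[1,47,17.9,126,-4],[1,47,17.9,126,-4]]}}

```text
clock: 24.7
position: [643.9, 280.9, 10.1]
ee_rot: [0.669, 0.743, 0.0, 0.0]
contact_force: [0.5, 0.2, -0.9]
gripper_width: 63.6
grasp_force: 69.3
```

```bash
python3 - <<'E'
from h import *
s=arm.read_state();print(s['position'],s['contact_force'],yaw(),go(642.8,280,4.5,95.9))
E
```

```text
[643.86235   280.9497496  10.1006311] [ 0.49902756  0.16659762 -0.9070852 ] 96.01720690519129 [-0.8 -1.2  5.6  0.1]
```

Request:
{"api": "drive_tool", "payload": {"targets": [[1,-0.8,-1,2,0],[1,-0.8,-1,4,0],[1,-0.8,-1,5.5,0],[1,-0.8,-1,6,0],[1,-0.8,-1,6,0],[-1,-0.8,-1,5,0],[-1,-0.8,-1,5,0],[-1,-0.8,-1,5,0],[-1,-0.8,-1,5,0],[-1,-0.8,-1,-10,0],[-1,-0.8,-1,-40,0],[-1,-0.8,-1,-80,0]]}}

```text
clock: 25.9
position: [641.8, 279.2, 89.4]
ee_rot: [0.669, 0.743, -0.002, -0.0]
contact_force: [1.1, 0.4, 0.1]
gripper_width: 85.0
grasp_force: 0.0
```

Request:
{"api": "drive_tool", "payload": {"targets": [[-1,-40,0,0,0],[-1,-80,0,0,0],[-1,-120,0,0,0],[-1,-130,0,0,0],[-1,-130,0,0,0],[-1,-130,0,0,0]]}}

```text
clock: 26.5
position: [656.7, 151.2, 90.3]
ee_rot: [0.669, 0.743, 0.001, 0.0]
contact_force: [0.4, -0.1, -1.2]
gripper_width: 85.4
grasp_force: 0.0
```

```bash
python3 - <<'E'
from h import *
s=arm.read_state();print(s['position'],yaw())
for n in("top","scene"):
    im=arm.get_image(n); cv2.imwrite(f"pics/{n}8.png",im)
    if n=="top": print(tray(im,(643,280)))
    for r in carrots(n,im): 
        if r[2][1]<200: print(n,*r)
im=cv2.imread("pics/top8.png"); cv2.imwrite("pics/t8.png",cv2.resize(im[120:300,80:320],(800,600)))
E
```

```text
[656.72099608 151.23092895  90.26732881] 96.02108668728934
(array([644.6, 280.7]), 175.6, 69.4, -84.1)
top orange [282. 157.] [654.  -55.8] 63.7 24.4 -57.5
top orange [229. 156.] [653.4  73.9] 63.6 25.5 -67.8
top yellow [231. 238.] [454.6  62.1] 64.2 25.9 -88.6
top yellow [276. 239.] [457.  -46.2] 65.8 26.7 69.6
top purple [305. 211.] [ 525.3 -111.9] 63.8 29.3 57.4
top purple [236. 199.] [549.   54.6] 62.7 27.4 86.5
scene orange [272. 251.] [654.9 -58.1] 70.6 25.8 -59.1
scene orange [312. 224.] [655.1  68.4] 74.7 26.5 -67.5
scene yellow [215. 207.] [457.6 -48.1] 63.1 41.6 72.6
scene yellow [249. 189.] [455.5  59.7] 66.0 38.6 -86.8
scene purple [210. 233.] [ 525.4 -115.1] 63.2 43.7 54.1
scene purple [272. 207.] [548.5  47.9] 73.2 38.8 -90.0
```

View pics/t8.png

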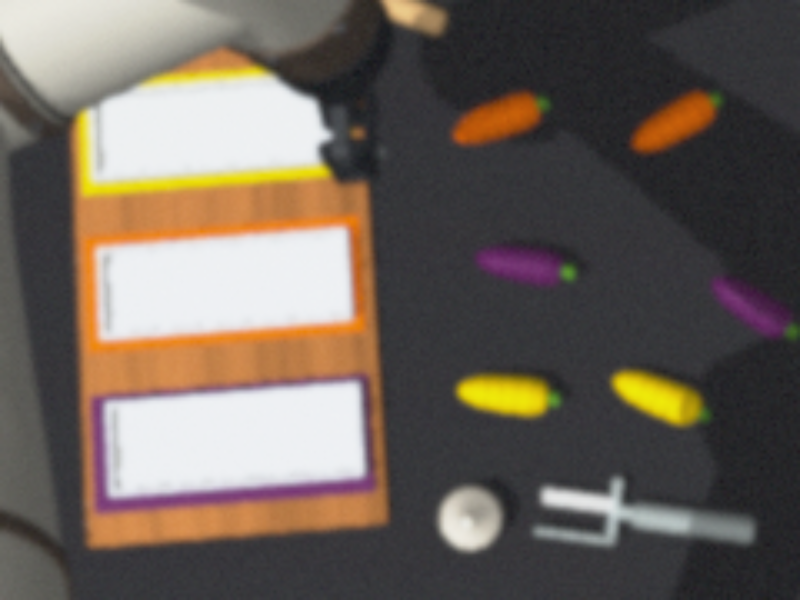

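All three trays sit squarely with rims of mat visible. The six carrots are clear, tips toward +y, and the knocked purple carrot is now at about (525,-113). Starting with the orange pair.

Request:
{"api": "drive_tool", "payload": {"targets": [[-1,-40,-5,0,-8],[-1,-79.5,-10.6,10,-16.5],[-1,-79.5,-10.6,35,-16.5],[-1,-79.5,-10.6,60,-16.5],[-1,-79.5,-10.6,77,-16.5],[-1,-79.5,-10.6,84,-16.5],[-1,-79.5,-10.6,85,-16.5],[-1,-79.5,-10.6,85,-16.5],[1,-79.5,-10.6,85,-16.5],[1,-79.5,-10.6,85,-16.5],[1,-79.5,-10.6,85,-16.5],[1,-79.5,-10.6,85,-16.5]]}}

```text
clock: 27.8
position: [649.6, 80.2, 4.1]
ee_rot: [0.564, 0.826, -0.008, 0.014]
contact_force: [0.5, -0.6, 0.3]
gripper_width: 28.2
grasp_force: 0.0
```

Request:
{"api": "drive_tool", "payload": {"targets": [[1,0,0,0,0],[1,0,0,0,0],[1,0,0,0,0],[1,0,0,-5,0],[1,0,0,-20,0],[1,0,0,-40,0],[1,0,0,-60,0],[1,0,0,-60,0],[1,0,0,-60,0]]}}

```text
clock: 28.7
position: [648.3, 82.5, 64.1]
ee_rot: [0.564, 0.826, -0.008, 0.014]
contact_force: [0.4, 0.0, -0.4]
gripper_width: 24.7
grasp_force: 59.4
```

```bash
python3 - <<'E'
from h import *
s=arm.read_state();p=s['position'];print(p,yaw(),s['gripper_width'],s['grasp_force'],go(523.6,309,19,95.9))
E
```

```text
[648.32536516  82.49167555  64.12770824] 111.30360022977506 24.703277585184264 59.397464990615845 [256.3 -33.9  45.1  15.4]
```

The arm fell 13 mm short there because joint 6 is at its limit for this yaw. I'll allow for the off-centre grip when placing, and use the half-turned grasp from now on.

```bash
python3 - <<'E'
from h import *
print(arm.read_state()['joints'].round(3),go(522.2,321.9,60,95.9))
E
```

```text
[ 0.388  0.577 -0.141  0.043 -0.851  3.097] [268.9 -30.5   4.1  15.4]
```

Request:
{"api": "drive_tool", "payload": {"targets": [[1,20,-3,-10,4],[1,55,-6,-15,10],[1,95,-10,-15,15.4],[1,135,-15,-15,15.4],[1,175,-20,-15,15.4],[1,215,-25,-15,15.4],[1,250,-29,-15,15.4],[1,268,-30.5,-15,15.4],[1,268,-30.5,-15,15.4],[1,268,-30.5,-15,15.4],[1,268,-30.5,-15,15.4]]}}

```text
clock: 29.8
position: [522.7, 320.0, 69.3]
ee_rot: [0.67, 0.742, -0.007, 0.015]
contact_force: [0.3, -0.3, -0.9]
gripper_width: 24.3
grasp_force: 59.3
```

```bash
python3 - <<'E'
from h import *
s=arm.read_state();print(s['position'],yaw(),s['ee_rot'],s['gripper_width'],go(522.2,321.9,18,95.9))
o=[]
for n in("top","scene"):
    im=arm.get_image(n); cv2.imwrite(f"pics/{n}9.png",im); u,v=proj(n,[s['position']])[0].astype(int); o.append(cv2.resize(im[v-40:v+50,u-50:u+70],(400,300)))
cv2.imwrite("pics/c9.png",cv2.hconcat(o))
E
```

```text
[522.65963016 319.98196754  69.27268994] 95.83125012585039 [ 0.67013296  0.74205755 -0.00696686  0.01496228] 24.31508140596327 [ 2.  -0.3 51.3 -0.1]
```

View pics/c9.png

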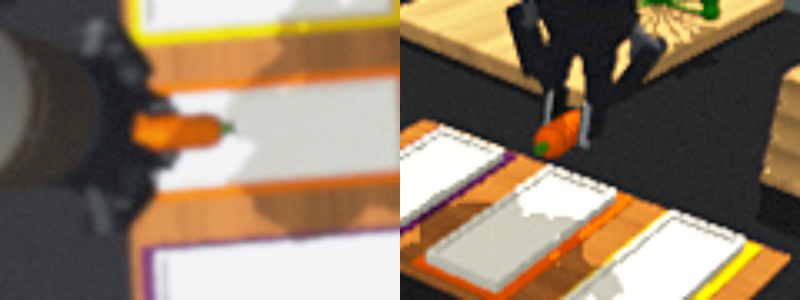

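The carrot is held near its tip over the far half of the orange tray, tip outward. The hand is left with a 1.9° tilt, so my shift helper will now use the full rotation.

```bash
cat >> h.py <<'E'
from scipy.spatial.transform import Rotation as Rot
def go(x,y,z,a):
    s=arm.read_state(); R=Rot.from_quat(s['ee_rot']).as_matrix()
    return np.r_[(R.T@(np.array([x,y,z])-s['position'])).round(1),round(-((a-yaw()+180)%360-180),1)]
E
python3 - <<'E'
from h import *
print(go(522.2,321.9,18,95.9), Rot.from_quat(arm.read_state()['ee_rot']).as_matrix()[:,2])
E
```

```text
[ 3.6 -1.  51.5 -0.1] [ 0.01332211 -0.0298891  -0.99946444]
```

Request:
{"api": "drive_tool", "payload": {"targets": [[1,3,-1,20,0],[1,3.6,-1,38,0],[1,3.6,-1,47,0],[1,3.6,-1,50,0],[1,3.6,-1,51.5,0],[1,3.6,-1,51.5,0],[1,3.6,-1,51.5,0],[-1,3.6,-1,51.5,0],[-1,3.6,-1,51.5,0],[-1,3.6,-1,51.5,0],[-1,3.6,-1,30,0],[-1,3.6,-1,0,0]]}}

```text
clock: 31.1
position: [520.0, 323.7, 68.4]
ee_rot: [0.67, 0.743, -0.009, 0.015]
contact_force: [-0.5, -0.2, 0.6]
gripper_width: 85.4
grasp_force: 0.0
```

Request:
{"api": "drive_tool", "payload": {"targets": [[-1,-30,0,-20,8],[-1,-65,5,-20,16.5],[-1,-100,10,-20,25],[-1,-135,15,-20,33.5],[-1,-170,20,-20,42],[-1,-205,25,-20,50.5],[-1,-240,30,-20,59],[-1,-275,35,-20,67.5],[-1,-300,40,-20,76],[-1,-320,50,-20,84.5],[-1,-340,60,-20,93],[-1,-350,80,-20,101]]}}

```text
clock: 32.3
position: [635.8, -16.1, 101.4]
ee_rot: [0.999, -0.048, 0.007, 0.014]
contact_force: [0.7, 0.3, 0.7]
gripper_width: 85.4
grasp_force: 0.0
```

Request:
{"api": "drive_tool", "payload": {"targets": [[-1,0,0,0,8],[-1,0,0,0,16],[-1,0,0,0,24],[-1,0,0,0,32],[-1,0,0,0,40],[-1,0,0,0,48],[-1,0,0,0,53.4],[-1,0,0,0,53.4],[-1,0,0,0,53.4]]}}

```text
clock: 33.2
position: [636.3, -14.4, 101.2]
ee_rot: [0.873, -0.487, 0.013, 0.01]
contact_force: [-1.3, -0.6, -0.2]
gripper_width: 85.4
grasp_force: 0.0
```

```bash
python3 - <<'E'
from h import *
s=arm.read_state();print(s['position'],yaw(),s['ee_rot'].round(3),s['joints'].round(2),go(655,-57,5,-58.5))
o=[]
for n in("top","scene"):
    im=arm.get_image(n); cv2.imwrite(f"pics/{n}10.png",im); u,v=proj(n,[[522,320,20]])[0].astype(int); o.append(cv2.resize(im[v-40:v+50,u-50:u+70],(400,300)))
    for r in carrots(n,im,26): 
        if r[2][1]>200 and r[2][1]<400: print(n,*r)
cv2.imwrite("pics/c10.png",cv2.hconcat(o))
E
```

```text
[636.30813424 -14.36070195 101.24206939] -58.361162619105905 [ 0.873 -0.487  0.013  0.01 ] [ 0.25  0.51 -0.15  0.04 -0.9   0.28] [43.   6.1 97.7  0.1]
top orange [106. 204.] [528.7 352.5] 126.1 26.3 3.8
top yellow [106. 173.] [604.4 359.9] 27.2 16.8 3.8
scene orange [333. 160.] [524.3 312.6] 79.3 32.1 -83.6
scene yellow [359. 198.] [659.  250.7] 197.8 83.6 -84.3
```

View pics/c10.png

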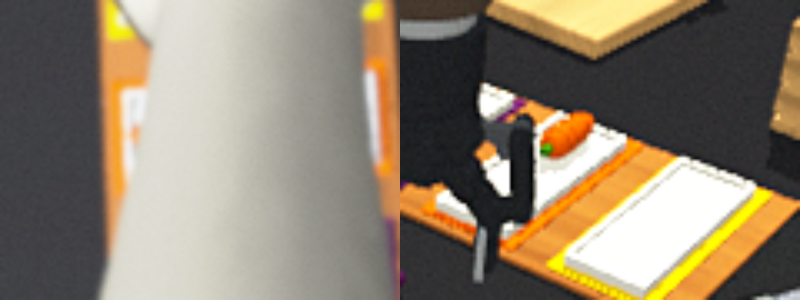

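The orange carrot lies along the far end of its tray in the scene view. Next, the second orange carrot.

Request:
{"api": "drive_tool", "payload": {"targets": [[-1,25,4,10,0],[-1,43,6,40,0],[-1,43,6,70,0],[-1,43,6,88,0],[-1,43,6,95,0],[-1,43,6,97,0],[-1,43,6,97,0],[-1,43,6,97,0],[1,43,6,97,0],[1,43,6,97,0],[1,43,6,97,0],[1,43,6,97,0]]}}

```text
clock: 34.5
position: [655.1, -57.0, 5.9]
ee_rot: [0.872, -0.488, 0.013, 0.009]
contact_force: [0.3, 0.6, -0.5]
gripper_width: 28.2
grasp_force: 0.2
```

Request:
{"api": "drive_tool", "payload": {"targets": [[1,0,0,0,0],[1,0,0,0,0],[1,0,0,0,0],[1,0,0,-5,0],[1,0,0,-20,0],[1,0,0,-45,0],[1,0,0,-80,0],[1,0,0,-80,0],[1,0,0,-80,0]]}}

```text
clock: 35.4
position: [654.4, -54.4, 87.5]
ee_rot: [0.872, -0.488, 0.014, 0.008]
contact_force: [-0.5, -0.5, -1.3]
gripper_width: 24.2
grasp_force: 60.0
```

```bash
python3 - <<'E'
from h import *
s=arm.read_state();print(s['position'],yaw(),s['gripper_width'],s['grasp_force'],go(531.7,228.4,85,-84.1))
im=arm.get_image("top"); cv2.imwrite("pics/top11.png",im)
for r in carrots("top",im,26): 
    if 200<r[2][1]<400: print(*r)
E
```

```text
[654.43893171 -54.44844142  87.53965573] -58.49066810388472 24.221278583499323 60.006197690963745 [-305.2  -43.2   -7.6   25.6]
orange [114. 278.] [355.1 327.7] 35.1 18.2 -88.6
orange [124. 206.] [525.1 315.4] 57.1 19.0 -88.7
orange [115. 139.] [687.3 345.5] 73.6 20.1 -79.8
yellow [117. 162.] [636.3 321.7] 101.0 84.7 -83.9
purple [112. 260.] [402.7 337.9] 87.3 37.0 29.2
```

Request:
{"api": "drive_tool", "payload": {"targets": [[1,-25,-4,-1,6],[1,-65,-9,-2,13],[1,-105,-15,-3,20],[1,-145,-21,-4,25.6],[1,-190,-27,-5,25.6],[1,-235,-33,-6,25.6],[1,-275,-39,-7,25.6],[1,-305,-43,-8,25.6],[1,-305,-43,-8,25.6],[1,-305,-43,-8,25.6],[1,-305,-43,-8,25.6],[1,-305,-43,-8,25.6]]}}

```text
clock: 36.65
position: [531.3, 226.7, 83.2]
ee_rot: [0.742, -0.67, 0.015, 0.007]
contact_force: [0.5, -0.3, -0.5]
gripper_width: 24.4
grasp_force: 60.0
```

```bash
python3 - <<'E'
from h import *
s=arm.read_state();print(s['position'],yaw(),s['gripper_width'],s['grasp_force'],go(531.7,228.4,20,-84.1))
E
```

```text
[531.2645997  226.70723383  83.19951446] -84.17755420768192 24.366476252279494 59.97398257255554 [-3.6  0.  63.1 -0.1]
```

Request:
{"api": "drive_tool", "payload": {"targets": [[1,-3.6,0,25,0],[1,-3.6,0,47,0],[1,-3.6,0,58,0],[1,-3.6,0,62,0],[1,-3.6,0,64,0],[1,-3.6,0,64,0],[1,-3.6,0,64,0],[-1,-3.6,0,64,0],[-1,-3.6,0,64,0],[-1,-3.6,0,64,0],[-1,-3.6,0,45,0],[-1,-3.6,0,10,0]]}}

```text
clock: 37.85
position: [529.1, 230.0, 71.6]
ee_rot: [0.742, -0.67, 0.014, 0.01]
contact_force: [0.4, -0.5, -0.5]
gripper_width: 85.6
grasp_force: 0.0
```

Request:
{"api": "drive_tool", "payload": {"targets": [[-1,30,0,0,3],[-1,70,0,0,8],[-1,115,0,0,8],[-1,155,0,0,8],[-1,178,1,0,8],[-1,178,1,0,8],[-1,178,1,0,8]]}}

```text
clock: 38.55
position: [548.4, 53.9, 79.2]
ee_rot: [-0.694, 0.72, -0.016, -0.005]
contact_force: [-0.7, 0.2, 1.1]
gripper_width: 85.4
grasp_force: 0.0
```

```bash
python3 - <<'E'
from h import *
s=arm.read_state();print(s['position'],yaw(),go(548.9,51,5.5,-92))
im=arm.get_image("top"); cv2.imwrite("pics/top12.png",im)
for r in carrots("top",im,26): 
    if 180<r[2][1]<400: print(*r)
cv2.imwrite("pics/t12.png",cv2.resize(im[120:300,80:320],(640,480)))
E
```

```text
[548.35290001  53.87830494  79.17987638] 267.86198706975654 [ 0.7  0.5 73.7 -0.1]
orange [169. 274.] [369.  202.8] 126.2 24.2 -80.0
orange [120. 182.] [574. 321.] 98.2 43.1 89.9
orange [148. 137.] [692.6 275.7] 208.7 46.4 87.8
yellow [136. 155.] [641.4 273.6] 197.5 84.3 -83.9
purple [168. 266.] [385.2 208.6] 121.8 21.6 -76.6
```

View pics/t12.png

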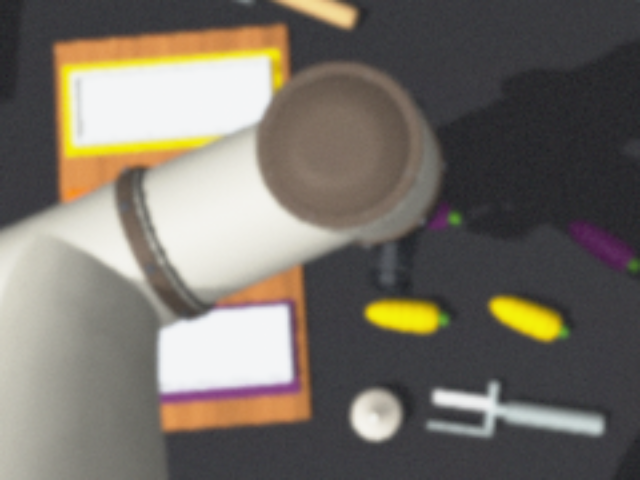

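The arm hides the orange tray here, so I'll check it at the end. Taking the nearer purple carrot.

Request:
{"api": "drive_tool", "payload": {"targets": [[-1,0.7,0.5,25,0],[-1,0.7,0.5,50,0],[-1,0.7,0.5,66,0],[-1,0.7,0.5,72,0],[-1,0.7,0.5,73.7,0],[-1,0.7,0.5,73.7,0],[1,0.7,0.5,73.7,0],[1,0.7,0.5,73.7,0],[1,0.7,0.5,73.7,0],[1,0.7,0.5,73.7,0],[1,0.7,0.5,73.7,0],[1,0.7,0.5,73.7,0]]}}

```text
clock: 39.8
position: [549.2, 51.3, 6.1]
ee_rot: [-0.694, 0.72, -0.016, -0.005]
contact_force: [0.1, -0.5, 5.8]
gripper_width: 24.7
grasp_force: 57.0
```

Request:
{"api": "drive_tool", "payload": {"targets": [[1,0,0,0,0],[1,0,0,-5,0],[1,0,0,-20,0],[1,0,0,-45,0],[1,0,0,-80,0],[1,0,0,-80,0],[1,0,0,-80,0]]}}

```text
clock: 40.5
position: [547.6, 53.8, 85.8]
ee_rot: [-0.694, 0.72, -0.015, -0.005]
contact_force: [-0.4, 0.9, -0.9]
gripper_width: 24.8
grasp_force: 56.9
```

```bash
python3 - <<'E'
from h import *
s=arm.read_state();print(s['position'],yaw(),s['gripper_width'],s['grasp_force'],go(413.4,296.6,85,-84.1))
E
```

```text
[547.56923021  53.77297541  85.84284765] 267.89125345205855 24.849818179726444 56.94621790666133 [-237.6  143.    -8.1   -8. ]
```

Request:
{"api": "drive_tool", "payload": {"targets": [[1,-20,12,-1,-2],[1,-55,33,-2,-5],[1,-90,54,-3,-8],[1,-125,75,-4,-8],[1,-160,96,-5,-8],[1,-195,117,-6,-8],[1,-225,135,-7,-8],[1,-237.6,143,-8,-8],[1,-237.6,143,-8,-8],[1,-237.6,143,-8,-8],[1,-237.6,143,-8,-8]]}}

```text
clock: 41.6
position: [413.4, 295.0, 83.7]
ee_rot: [0.742, -0.67, 0.015, 0.007]
contact_force: [-0.6, 0.1, -0.3]
gripper_width: 24.8
grasp_force: 56.9
```

```bash
python3 - <<'E'
from h import *
s=arm.read_state();print(s['position'],yaw(),s['gripper_width'],s['grasp_force'],s['joints'].round(2),go(413.4,296.6,19,-84.1))
E
```

```text
[413.39962372 295.00825817  83.73707057] -84.17510291087021 24.82054186322969 56.90572924213484 [ 0.96  0.36 -0.48  0.04 -0.75 -0.89] [-3.6  0.5 64.7 -0.1]
```

Request:
{"api": "drive_tool", "payload": {"targets": [[1,-3.6,0.5,25,0],[1,-3.6,0.5,47,0],[1,-3.6,0.5,58,0],[1,-3.6,0.5,62.5,0],[1,-3.6,0.5,64.5,0],[1,-3.6,0.5,64.5,0],[1,-3.6,0.5,64.5,0],[-1,-3.6,0.5,64.5,0],[-1,-3.6,0.5,64.5,0],[-1,-3.6,0.5,64.5,0],[-1,-3.6,0.5,45,0],[-1,-3.6,0.5,0,0]]}}

```text
clock: 42.8
position: [410.6, 297.6, 81.8]
ee_rot: [0.742, -0.67, 0.015, 0.011]
contact_force: [0.7, 0.0, 0.7]
gripper_width: 85.2
grasp_force: 0.0
```

Request:
{"api": "drive_tool", "payload": {"targets": [[-1,40,-7,0,6],[-1,85,-14,0,13],[-1,130,-21,0,20],[-1,175,-29,0,28],[-1,220,-36,0,36],[-1,265,-43,0,40],[-1,310,-51,0,40],[-1,355,-58,0,40],[-1,400,-66,0,40],[-1,419,-69,0,40],[-1,419,-69,0,40],[-1,419,-69,0,40]]}}

```text
clock: 44.0
position: [523.8, -109.7, 97.6]
ee_rot: [-0.468, 0.883, -0.016, -0.001]
contact_force: [0.4, 0.8, -0.2]
gripper_width: 84.7
grasp_force: 0.0
```

```bash
python3 - <<'E'
from h import *
s=arm.read_state();print(s['position'],yaw(),go(525.4,-113.5,5.5,-124))
im=arm.get_image("top"); cv2.imwrite("pics/top13.png",im)
for r in carrots("top",im,26): 
    if 180<r[2][1]<400: print(*r)
E
```

```text
[ 523.78689645 -109.73743498   97.62511155] 235.85310700857235 [ 0.7 -0.9 92.2 -0.1]
orange [141. 277.] [362.  265.9] 158.9 19.0 -84.5
orange [124. 206.] [525.1 315.4] 57.1 19.0 -88.7
orange [156. 203.] [533.9 241.2] 40.3 19.0 -88.7
purple [128. 253.] [415.5 300.6] 54.2 18.5 -88.6
purple [133. 264.] [412.6 265.7] 160.9 78.9 -86.3
```

Request:
{"api": "drive_tool", "payload": {"targets": [[-1,0.7,-0.9,30,0],[-1,0.7,-0.9,60,0],[-1,0.7,-0.9,82,0],[-1,0.7,-0.9,90,0],[-1,0.7,-0.9,92,0],[-1,0.7,-0.9,92,0],[1,0.7,-0.9,92,0],[1,0.7,-0.9,92,0],[1,0.7,-0.9,92,0],[1,0.7,-0.9,92,0],[1,0.7,-0.9,92,0],[1,0.7,-0.9,92,0]]}}

```text
clock: 45.25
position: [526.3, -113.4, 6.6]
ee_rot: [-0.469, 0.883, -0.017, -0.0]
contact_force: [-0.6, 1.2, 6.0]
gripper_width: 24.0
grasp_force: 59.5
```

Request:
{"api": "drive_tool", "payload": {"targets": [[1,0,0,0,0],[1,0,0,-5,0],[1,0,0,-20,0],[1,0,0,-45,0],[1,0,0,-80,0],[1,0,0,-80,0],[1,0,0,-80,0]]}}

```text
clock: 45.95
position: [524.7, -110.9, 86.4]
ee_rot: [-0.469, 0.883, -0.016, -0.0]
contact_force: [-0.7, 0.8, -0.9]
gripper_width: 24.4
grasp_force: 59.0
```

```bash
python3 - <<'E'
from h import *
s=arm.read_state();print(s['position'],yaw(),s['gripper_width'],s['grasp_force'],go(421.7,216,85,-84.1))
E
```

```text
[ 524.65864242 -110.88960087   86.40751348] 235.89259283812416 24.408316975768255 58.967778616788564 [-212.9  268.4   -9.6  -40. ]
```

Request:
{"api": "drive_tool", "payload": {"targets": [[1,-15,19,-1,-5],[1,-40,50,-2,-12],[1,-66,83,-3,-20],[1,-92,116,-4,-28],[1,-118,149,-5,-36],[1,-144,182,-6,-40],[1,-170,215,-7,-40],[1,-195,246,-8,-40],[1,-213,268,-9.6,-40],[1,-213,268,-9.6,-40],[1,-213,268,-9.6,-40],[1,-213,268,-9.6,-40]]}}

```text
clock: 47.15
position: [421.4, 214.5, 83.5]
ee_rot: [0.742, -0.67, 0.015, 0.008]
contact_force: [-0.2, -0.5, 0.2]
gripper_width: 24.4
grasp_force: 59.0
```

```bash
python3 - <<'E'
from h import *
s=arm.read_state();print(s['position'],yaw(),s['gripper_width'],s['grasp_force'],go(421.7,216,19.5,-84.1))
E
```

```text
[421.4221915  214.48694281  83.48387044] -84.13669161376946 24.399856866007617 58.99038097661105 [-3.5  0.1 63.9 -0. ]
```

Request:
{"api": "drive_tool", "payload": {"targets": [[1,-3.5,0,25,0],[1,-3.5,0,47,0],[1,-3.5,0,57,0],[1,-3.5,0,62,0],[1,-3.5,0,64,0],[1,-3.5,0,64,0],[1,-3.5,0,64,0],[-1,-3.5,0,64,0],[-1,-3.5,0,64,0],[-1,-3.5,0,64,0],[-1,-3.5,0,45,0],[-1,-3.5,0,0,0]]}}

```text
clock: 48.35
position: [419.6, 217.2, 82.1]
ee_rot: [0.742, -0.67, 0.015, 0.011]
contact_force: [1.7, 0.3, -0.0]
gripper_width: 85.6
grasp_force: 0.0
```

Request:
{"api": "drive_tool", "payload": {"targets": [[-1,40,-4,0,3],[-1,80,-9,0,5],[-1,120,-13,0,5],[-1,158,-18,0,5],[-1,158,-18,0,5],[-1,158,-18,0,5],[-1,158,-18,0,5]]}}

```text
clock: 49.05
position: [455.9, 64.5, 89.4]
ee_rot: [0.713, -0.701, 0.015, 0.006]
contact_force: [-0.2, 1.2, 0.6]
gripper_width: 85.0
grasp_force: 0.0
```

```bash
python3 - <<'E'
from h import *
s=arm.read_state();print(s['position'],yaw(),go(455.2,61,5.5,-89))
sc=arm.get_image("scene");cv2.imwrite("pics/scene14.png",sc)
for r in carrots("scene",sc): print(*r)
E
```

```text
[455.8544836   64.52669088  89.40090877] -89.04128459365542 [ 1.   1.9 84.  -0. ]
orange [316. 172.] [521.4 243.5] 75.6 31.3 -77.2
orange [333. 160.] [510.2 331.5] 82.4 32.6 -77.5
orange [283. 147.] [367.2 276.9] 132.3 19.0 -84.3
orange [474. 136.] [729.7 770.2] 185.3 65.1 -61.5
yellow [215. 207.] [457.6 -49.3] 65.3 41.2 76.4
yellow [248. 189.] [456.7  58. ] 69.9 38.1 89.1
yellow [359. 198.] [649.3 267.8] 200.1 85.5 -84.3
yellow [441. 133.] [644.8 738.7] 143.0 69.2 -78.1
purple [281. 159.] [410.  226.4] 71.4 33.0 -79.9
purple [288. 167.] [425.6 246.1] 202.6 82.9 -84.7
purple [299. 147.] [400.5 314.4] 83.0 32.5 -84.6
purple [461. 141.] [705.9 709.8] 65.1 43.5 -81.4
purple [456. 128.] [657.2 787.8] 98.0 40.4 -53.1
```

Request:
{"api": "drive_tool", "payload": {"targets": [[-1,1,1.5,30,0],[-1,1,1.5,58,0],[-1,1,1.5,75,0],[-1,1,1.5,82,0],[-1,1,1.5,84,0],[-1,1,1.5,84,0],[1,1,1.5,84,0],[1,1,1.5,84,0],[1,1,1.5,84,0],[1,1,1.5,84,0],[1,1,1.5,84,0],[1,1,1.5,84,0]]}}

```text
clock: 50.3
position: [455.8, 60.5, 6.1]
ee_rot: [0.713, -0.701, 0.015, 0.005]
contact_force: [-1.8, 0.2, 5.6]
gripper_width: 24.6
grasp_force: 56.9
```

Request:
{"api": "drive_tool", "payload": {"targets": [[1,0,0,0,0],[1,0,0,-5,0],[1,0,0,-20,0],[1,0,0,-45,0],[1,0,0,-80,0],[1,0,0,-80,0],[1,0,0,-80,0]]}}

```text
clock: 51.0
position: [454.5, 63.0, 86.1]
ee_rot: [0.713, -0.701, 0.015, 0.005]
contact_force: [-0.2, -0.6, -0.4]
gripper_width: 24.5
grasp_force: 57.3
```

```bash
python3 - <<'E'
from h import *
s=arm.read_state();print(s['position'],yaw(),s['gripper_width'],s['grasp_force'],go(637.9,322.3,85,-84.1))
E
```

```text
[454.49946362  63.01885781  86.09798324] -89.10434528746876 24.540527576682564 57.29329274618067 [-256.4 -187.4   -3.4   -5. ]
```

Request:
{"api": "drive_tool", "payload": {"targets": [[1,-18,-13,-1,-2],[1,-48,-35,-1,-5],[1,-80,-59,-1,-5],[1,-113,-82,-2,-5],[1,-146,-106,-2,-5],[1,-179,-130,-2,-5],[1,-211,-154,-3,-5],[1,-240,-175,-3,-5],[1,-256,-187,-3.4,-5],[1,-256,-187,-3.4,-5],[1,-256,-187,-3.4,-5],[1,-256,-187,-3.4,-5]]}}

```text
clock: 52.2
position: [636.2, 320.7, 82.4]
ee_rot: [0.742, -0.67, 0.015, 0.008]
contact_force: [-0.4, -0.0, -0.2]
gripper_width: 24.7
grasp_force: 57.3
```

```bash
python3 - <<'E'
from h import *
s=arm.read_state();print(s['position'],yaw(),s['gripper_width'],s['grasp_force'],go(637.9,322.3,19.2,-84.1))
E
```

```text
[636.1974557  320.65799443  82.43506904] -84.11237899830981 24.67030445674106 57.2747327608522 [-3.5 -1.3 63.2 -0. ]
```

Request:
{"api": "drive_tool", "payload": {"targets": [[1,-3.5,-1,25,0],[1,-3.5,-1.3,46,0],[1,-3.5,-1.3,57,0],[1,-3.5,-1.3,61.5,0],[1,-3.5,-1.3,63.5,0],[1,-3.5,-1.3,63.5,0],[1,-3.5,-1.3,63.5,0],[-1,-3.5,-1.3,63.5,0],[-1,-3.5,-1.3,63.5,0],[-1,-3.5,-1.3,63.5,0],[-1,-3.5,-1.3,45,0],[-1,-3.5,-1.3,0,0]]}}

```text
clock: 53.4
position: [635.4, 323.5, 79.0]
ee_rot: [0.742, -0.67, 0.014, 0.012]
contact_force: [0.6, 0.2, -0.5]
gripper_width: 85.4
grasp_force: 0.0
```

Request:
{"api": "drive_tool", "payload": {"targets": [[-1,30,19,0,5],[-1,68,43,0,12],[-1,106,66,0,19],[-1,144,90,0,25.4],[-1,182,114,0,25.4],[-1,220,137,0,25.4],[-1,258,161,0,25.4],[-1,296,185,0,25.4],[-1,334,208,0,25.4],[-1,349,217,0,25.4],[-1,349,217,0,25.4],[-1,349,217,0,25.4]]}}

```text
clock: 54.6
position: [458.8, -44.0, 92.5]
ee_rot: [-0.577, 0.817, -0.016, -0.002]
contact_force: [0.6, 0.0, -0.2]
gripper_width: 85.1
grasp_force: 0.0
```

```bash
python3 - <<'E'
from h import *
s=arm.read_state();print(s['position'],yaw(),go(457.3,-47.3,5.5,-109.5))
E
```

```text
[458.84343281 -43.97177302  92.45670543] 250.49358820221843 [ 1.7  2.5 87.  -0. ]
```

Request:
{"api": "drive_tool", "payload": {"targets": [[-1,1.7,2.2,30,0],[-1,1.7,2.2,58,0],[-1,1.7,2.2,78,0],[-1,1.7,2.2,85,0],[-1,1.7,2.2,87,0],[-1,1.7,2.2,87,0],[1,1.7,2.2,87,0],[1,1.7,2.2,87,0],[1,1.7,2.2,87,0],[1,1.7,2.2,87,0],[1,1.7,2.2,87,0],[1,1.7,2.2,87,0]]}}

```text
clock: 55.8
position: [457.2, -47.4, 5.7]
ee_rot: [-0.577, 0.816, -0.016, -0.002]
contact_force: [-0.0, 0.6, 5.0]
gripper_width: 23.9
grasp_force: 58.8
```

Request:
{"api": "drive_tool", "payload": {"targets": [[1,0,0,0,0],[1,0,0,-5,0],[1,0,0,-20,0],[1,0,0,-45,0],[1,0,0,-80,0],[1,0,0,-80,0],[1,0,0,-80,0]]}}

```text
clock: 56.5
position: [455.9, -44.9, 85.7]
ee_rot: [-0.577, 0.817, -0.016, -0.002]
contact_force: [-0.3, -0.2, 0.1]
gripper_width: 24.6
grasp_force: 59.0
```

```bash
python3 - <<'E'
from h import *
s=arm.read_state();print(s['position'],yaw(),s['gripper_width'],s['grasp_force'],go(646.2,241.7,85,-84.1))
E
```

```text
[455.86003211 -44.90081446  85.71467035] 250.49312177318174 24.646012789268234 59.04064178466797 [-333.7  -83.8   -4.5  -25.4]
```

Request:
{"api": "drive_tool", "payload": {"targets": [[1,-22,-6,-1,-5],[1,-60,-15,-1,-12],[1,-100,-25,-2,-19],[1,-140,-35,-2,-25.4],[1,-180,-45,-3,-25.4],[1,-220,-55,-3,-25.4],[1,-260,-65,-4,-25.4],[1,-300,-75,-4,-25.4],[1,-333.7,-83.8,-4.5,-25.4],[1,-333.7,-83.8,-4.5,-25.4],[1,-333.7,-83.8,-4.5,-25.4],[1,-333.7,-83.8,-4.5,-25.4]]}}

```text
clock: 57.7
position: [644.7, 240.5, 82.1]
ee_rot: [0.742, -0.67, 0.014, 0.008]
contact_force: [0.0, 0.3, -1.0]
gripper_width: 24.4
grasp_force: 59.0
```

```bash
python3 - <<'E'
from h import *
s=arm.read_state();print(s['position'],yaw(),s['gripper_width'],s['grasp_force'],go(646.2,241.7,18.8,-84.1))
E
```

```text
[644.72049665 240.48736882  82.11115363] -84.11707746070057 24.36737532861462 59.03295814990997 [-3.1 -1.1 63.3 -0. ]
```

Request:
{"api": "drive_tool", "payload": {"targets": [[1,-3.1,-1.1,25,0],[1,-3.1,-1.1,46,0],[1,-3.1,-1.1,57,0],[1,-3.1,-1.1,61.5,0],[1,-3.1,-1.1,63.5,0],[1,-3.1,-1.1,63.5,0],[1,-3.1,-1.1,63.5,0],[-1,-3.1,-1.1,63.5,0],[-1,-3.1,-1.1,63.5,0],[-1,-3.1,-1.1,63.5,0],[-1,-3.1,-1.1,45,0],[-1,-3.1,-1.1,0,0]]}}

```text
clock: 58.9
position: [643.8, 243.3, 79.3]
ee_rot: [0.742, -0.67, 0.013, 0.011]
contact_force: [1.3, -0.2, -0.7]
gripper_width: 85.1
grasp_force: 0.0
```

Request:
{"api": "drive_tool", "payload": {"targets": [[-1,30,15,-20,0],[-1,68,35,-40,0],[-1,106,54,-60,0],[-1,144,73,-80,0],[-1,182,93,-80,0],[-1,220,112,-80,0],[-1,258,131,-80,0],[-1,296,151,-80,0],[-1,334,170,-80,0],[-1,372,190,-80,0],[-1,410,209,-80,0],[-1,420,214,-80,0]]}}

```text
clock: 60.1
position: [474.3, -195.1, 174.5]
ee_rot: [0.741, -0.671, 0.015, 0.006]
contact_force: [-0.7, 0.6, -0.8]
gripper_width: 85.3
grasp_force: 0.0
```

```bash
python3 - <<'E'
from h import *
o=[]
for n,(x,y,w,h) in(("top",(85,120,160,160)),("scene",(235,120,180,180))):
    im=arm.get_image(n); cv2.imwrite(f"pics/{n}15.png",im); o.append(cv2.resize(im[y:y+h,x:x+w],(400,400),interpolation=cv2.INTER_CUBIC))
    for r in carrots(n,im,26): 
        if 180<r[2][1]<400: print(n,*r)
    if n=="top":
        for r in carrots(n,im,13):
            if r[2][1]<180: print("left on counter",*r)
cv2.imwrite("pics/fin.png",cv2.hconcat(o)); print(arm.read_state()['position'],arm.read_state()['gripper_width'])
E
```

```text
top purple [128. 253.] [415.5 300.6] 54.2 18.5 -88.6
top purple [165. 250.] [424.8 215.8] 56.0 18.1 -83.9
top purple [141. 264.] [413.7 249.2] 193.8 78.9 -86.3
scene orange [316. 173.] [534.  226.3] 73.9 30.6 -77.2
scene orange [333. 160.] [524.3 312.6] 79.3 32.1 -83.6
scene yellow [355. 189.] [648.9 238.3] 76.0 29.3 -81.4
scene yellow [359. 198.] [659.4 250.8] 198.0 83.9 -84.6
scene yellow [371. 175.] [639.9 321.4] 80.6 29.9 -85.1
scene purple [281. 159.] [425.3 208.2] 72.5 32.3 -79.9
scene purple [288. 167.] [440.4 228.8] 198.1 81.0 -84.7
scene purple [299. 147.] [415.8 295.6] 81.2 31.8 -84.6
[ 475.41853687 -193.72827296  174.42190534] 85.42355384834511
```

View pics/fin.png

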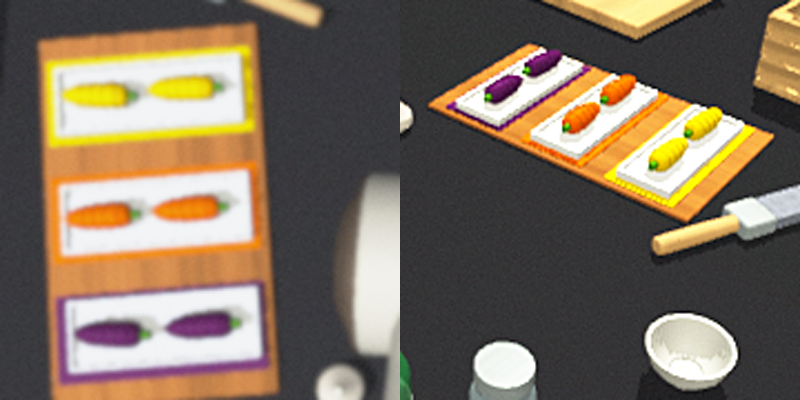

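All six carrots lie along their own trays, end to end and inside the rims, with each tray square on its mat. Handing in.

```bash
python3 -c "
from bench import arm
print(arm.job_done())"
```

```text
the job is handed in; nothing more can be done
None
```

The job is handed in at about 60 s on the robot's clock, with no verdict returned: each mat holds one tray with its two matching carrots end to end, the last tray is still in the dispenser, and I moved none of the other kitchen things.

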